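# Let a jacked-up machine stand down with an unmarked release valve

## Task

The welded stand was jacked up so that the flat steel shims could be slid under its feet: let it down gently onto them, at about a centimetre a second. The jack's release valve carries no arrow and may be left-hand or right-hand threaded, so feel which way it loosens without wrenching it against its seat, and crack it only as far as needed; once the feet rest, open it wider so that the ram drops clear of the stand, and turn it back shut. Do not touch the stand, and leave the tape measure, screwdriver and soapstone where they lie.

Things in the scene. Friction and masses are not known exactly. Their poses are not given: they have to be found in the camera images.
- valve_bar (a point): centre of the bright steel T-bar on the jack's upright release valve: 89 mm over its two 17 mm ball ends; between them 12 mm wide, 14 mm high. The point lies on the valve's axis, half-way up the bar, 122 mm above the bench; y along the bar, z up. Shut (as at the start), y lies along the jack's y. It turns about z, at most 1.2 rad; only one way loosens.
- gland_nut (a point): top of the dark collar on the hex nut under the T-bar, 91 mm above the bench, on the valve's axis; bare 10 mm stem above it. Feel of the valve: the loose way turns with a steady, light 0.1 to 0.2 N m. The tight way meets the seat at once: it gives a little, but the torque climbs by about 2.5 N m per rad of turn; a load of over 0.8 N m on the seat ruins it.
- jack: small cast-iron hydraulic jack, dark blue-grey, fixed on the bench, 220 mm long and 100 mm wide. Origin on the bench under the ram's axis, z up; the valve stands on its -x axis, 135 mm from the ram's axis, and the pump's empty lever socket between them (up to 83 mm high, out to 63 mm on the -y side).
- ram (a joint): height of the ram in m: 0 (to 1 mm) at the start, negative as it comes down; the feet meet the shims at about -0.024, -0.036 is fully down. It is held for the first 0.4 rad of valve opening, starts to creep between 0.4 and 0.6 rad (by load and wear), does about 9 mm/s 0.06 rad later, over 20 from 0.75 rad. With the feet down it stops or slows; a spring draws it on if opened to 0.9 rad.
- stand: welded steel portal (weight hidden, 1.8 to 2.6 kg), loose on the ram's saddle: top plate 90 x 200 x 10 mm on two legs, 107 mm high in all; it straddles the jack, its length along the jack's y, its near edge 90 mm from the valve's axis. Origin midway between its feet, at the level of their undersides: 33 to 34 mm above the bench at the start, 10 mm when it rests on the shims.
- shim_a: flat rusty bar 85 x 32 x 10 mm lying on the bench under one foot of the stand; origin at the centre of its underside, y along its length.
- shim_b: the same under the other foot.
- tape_measure: yellow tape measure 76 x 79 x 33 mm lying on the bench near the valve; leave it alone. Origin at the centre of its underside.
- soapstone: white soapstone stick 12 x 90 x 8 mm lying near the valve; leave it alone. Origin at the centre of its underside.
- screwdriver: flat screwdriver with a red handle, 27 x 181 mm, lying beside the stand; leave it alone. Origin at the centre of its underside.

How it is judged:
By the outcome, as a careful person would: the job done as asked, in the order asked, and still so for the second after the job is handed in, with the robot touching nothing.
It also fails if it takes over 64 s, if anything falls off the work surface, if the arm or the gripper's body presses on something with over 40 N, if the wrist force passes 120 N, or if a joint passes its speed limit or range.

## Robot

A 6-joint arm with a two-finger parallel gripper is mounted at the origin on a cart in front of the work surface, level with it; the furniture and walls round the work are solid. World frame = base frame: x ahead of the robot, y to its left, z up, the work surface at z = 0. Lengths are in mm, angles in rad, forces in N, time in s.
With the tool pointing down it reaches from about 350 to 850 mm from the base axis. Payload 8.1 kg.
Tool frame: the origin (TCP) lies on the centre line of the jaws, within the pads' length; the fingertips stand 22 mm ahead of it and the grasp point (between the pads) lies 3 mm ahead of it; x points along the fingers, y is the direction in which the jaws open and shut, and the axes are right-handed (so a half turn about x gives the same grasp; the last joint's range is limited). The gripper opens to 93 mm and grips with 3 to 60 N. Pads are 15 mm wide; open, the fingers measure 128 mm over their backs; the gripper's body (75 mm by 188 mm) begins 65 mm behind the grasp point.
Start: joints at [-1.362, 0.13, 1.488, -0, 1.523, -0.085], TCP at [173.775, -574.289, 240.635] pointing down, gripper open.
Joint ranges: [-2.96, 2.96], [-0.89, 2.26], [0.02, 2.5], [-1.34, 4.48], [0, 2.73], [-2.66, 2.66]. Speed limits (rad/s): [2.39, 2.39, 2.79, 3.14, 3.14, 3.14].

## Interface

Orientations are given as a rotation vector (axis times angle).
In Python, from cell import sense, camera, camera_model, hand_in gives the robot as it stands. The module is installed in compiled form; this text tells all that it offers.
- The arm moves only by the tool jog_arm, never from a script. Its argument "motion" is a list of rows, each a list of 3 entries, a list of its own where there are three numbers: the opening, from -1 (shut) to 1 (fully open), then the shift along the tool's x, y, z in mm, then the turn about the tool's x in rad. In form: [[fingers, [dx, dy, dz], turn], ...]. A call has 1 to 8 rows; each row shifts and turns the commanded pose from where the row before left it, along the tool's axes as they then stand; what a row does not reach is not made up. A row lasts 1/8 s, in which the tool goes at most 62.5 mm and 10.7 degrees, less where a joint would pass 70% of its speed; a pose out of reach is approached as far as the arm can. A call is refused whole if a number of a shift passes 62.5 or a number of a turn 0.188, either way. A call with a gripper value outside its range is refused whole. The fingers move at their own pace and stop on an object; "squeeze" is the grip in N (left out, the last holds). Time passes only in rows, so rows that do not move let the fingers close. It gives the time, the measured TCP pose, the force and the opening at its end, in the units of the state.
- sense(): the state, without advancing time (a new reading comes with each control period).
- camera(name): name is "scene" or "top"; returns (picture, depth): 420x560x3 uint8, blue, green, red; 420x560 float32, mm along the optical axis (not along the pixel's ray), 0 where there is no reading.
- camera_model(name): a dict with "fx", "fy", "cx", "cy" (pixels), "k1" (the pictures are not rectified: a ray, as slopes to the right and down, at radius r is drawn at 1 + k1 r^2 times it, then the intrinsics apply), "origin" and "orientation" of the camera in the world. Camera axes: x right, y up, looking along -z (the intrinsics and any distortion apply to the point x, -y, -z); pixel columns grow to the right and rows downward; lengths in mm; the calibration is good to about 2 mm. A picture is of the moment at which its call begins. camera_model takes no time and is no camera call.
- hand_in(): hands the job in, once; it reports no verdict.
The state is a dict: "time_s": time; "qpos": joint angles; "qvel": joint speeds; "tau": joint torques, N m; "eef_pos": TCP position; "ee_rot": TCP orientation; "contact_force": force on the tool from outside, world axes, zero at the start; "torque": the same for the moment, N m; "width": opening from 0.0 (shut) to 1.0 (fully open).
Only numpy, scipy, OpenCV 4.12 (cv2) and the standard library are available. Lean on these libraries where they do the work, as an engineer would, in place of code of your own. Each camera call takes 0.05 s, during which the arm holds its last target.

## Working session

There is one attempt and no reset: what is moved stays moved. The work goes in short steps, Python scripts to look and compute and a tool call to move; the robot and the scene stay as the last step left them, time stands still between calls to the robot, and variables do not carry over. Pictures are saved under pics/ and viewed, and the job is handed in when it is done.

Besides the shell and the picture viewer there is one more tool, called by a JSON object that holds its "op" and its "data". jog_arm: Moves the arm, as the interface text tells. Its arguments: {"type":"object","properties":{"motion":{"type":"array"},"squeeze":{"type":"number"}},"required":["motion"]}

```bash
mkdir -p pics; ls
python3 - <<'E'
from cell import *
import cv2,numpy as np
s=sense()
for k,v in s.items(): print(k,np.round(v,3))
for n in("scene","top"):
    p,d=camera(n); cv2.imwrite(f"pics/{n}0.png",p); np.savez(f"{n}0.npz",p=p,d=d); print(n,camera_model(n))
E
```

```text
pics
time_s 0.0
qpos [-1.362  0.131  1.489 -0.     1.523 -0.085]
qvel [-0.001  0.001  0.002 -0.     0.001  0.   ]
tau [ 1.0000e-03 -5.5984e+01 -4.9176e+01  7.7000e-02  3.6000e-02 -0.0000e+00]
eef_pos [ 173.653 -573.787  239.596]
ee_rot [ 2.064  0.307 -2.064]
contact_force [ 0.132  0.134 -0.371]
torque [0.041 0.052 0.034]
width 1.003
scene {'fx': 494.7965397532495, 'fy': 494.7965397532495, 'cx': 286.35678556632143, 'cy': 208.32491200126395, 'k1': 0.023236429218734138, 'origin': array([  145.72406799, -1097.31300591,   474.31170571]), 'orientation': array([ 1.17260692, -0.26503883, -0.35809802])}
top {'fx': 457.8359748228574, 'fy': 457.8359748228574, 'cx': 278.29882096261315, 'cy': 210.50953377659692, 'k1': -0.13624081330948343, 'origin': array([ 473.3177169 , -251.51696432,  942.92871177]), 'orientation': array([ 0.06360039, -0.07109336, -1.56004851])}
```

View pics/scene0.png

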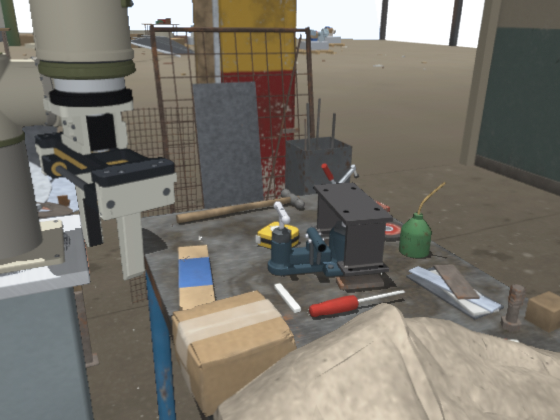

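View pics/top0.png

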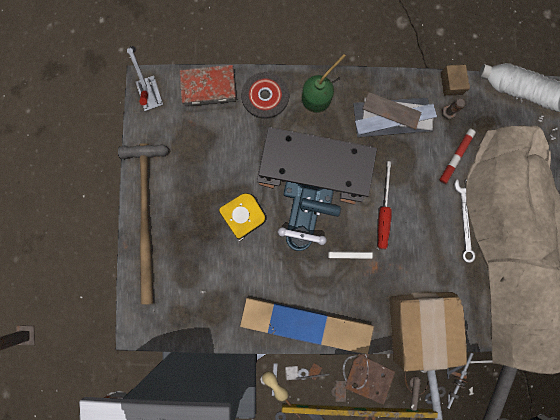

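The scene view shows the jack and T-bar at about (283,215) and the stand at (350,220). The top view shows the T-bar at (302,237), the stand at (318,163), the tape at (242,215) and the soapstone at (350,255). I'll zoom in and measure.

```bash
cat > h.py <<'E'
import numpy as np,cv2
from cell import *
from scipy.spatial.transform import Rotation as R
def ray(n,u,v):
    m=camera_model(n); K=np.array([[m['fx'],0,m['cx']],[0,m['fy'],m['cy']],[0,0,1]])
    q=cv2.undistortPoints(np.array([[[u,v]]],float),K,np.array([m['k1'],0,0,0]))[0,0]
    return np.array(m['origin']),R.from_rotvec(m['orientation']).apply([q[0],-q[1],-1])
def onz(n,u,v,z):
    o,d=ray(n,u,v); return o+d*(z-o[2])/d[2]
def proj(n,P):
    m=camera_model(n);c=R.from_rotvec(m['orientation']).inv().apply(np.array(P)-m['origin'])
    q=np.array([c[0]/-c[2],-c[1]/-c[2]]);q=q*(1+m['k1']*(q@q));return q*m['fx']+[m['cx'],m['cy']]
def crop(n,p,x,y,w,h,s,f): cv2.imwrite(f,cv2.resize(p[y:y+h,x:x+w],None,fx=s,fy=s,interpolation=cv2.INTER_CUBIC))
E
python3 - <<'E'
from h import *
a=np.load('top0.npz');p,d=a['p'],a['d']
crop('top',p,210,110,200,160,4,'pics/topz.png')
b=np.load('scene0.npz');crop('s',b['p'],225,160,200,150,4,'pics/scz.png')
m=(p.min(2)>150).astype(np.uint8); m[:225]=0;m[250:]=0;m[:,:270]=0;m[:,335:]=0
n,l,st,c=cv2.connectedComponentsWithStats(m)
print(st,c)
E
```

```text
[[     0      0    560    420 234933]
 [   279    228     47     16    267]] [[279.47490561 209.47026599]
 [301.58052434 235.66292135]]
```

View pics/topz.png

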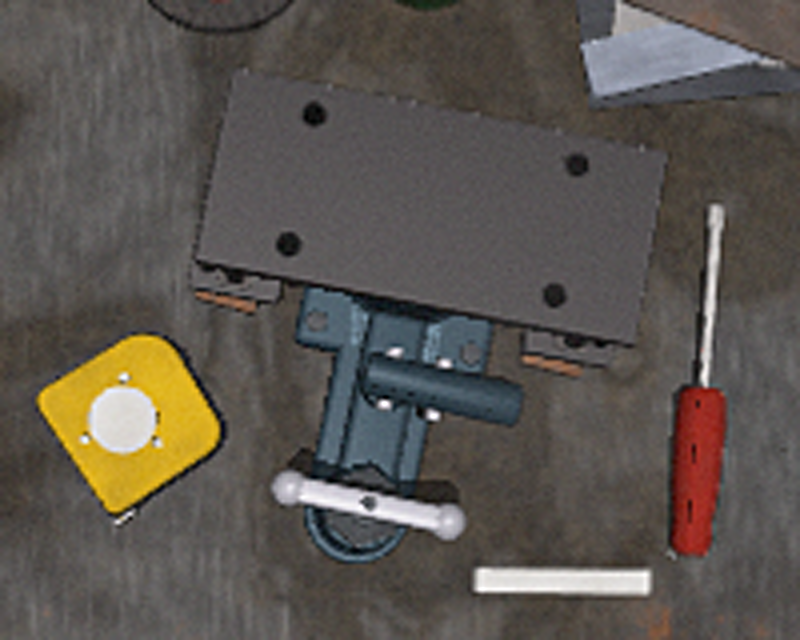

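View pics/scz.png

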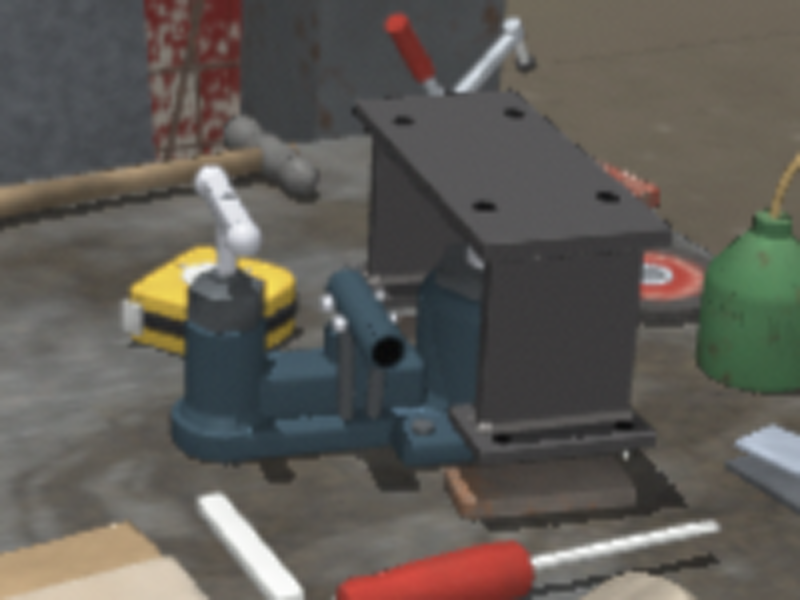

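```bash
cat >> h.py <<'E'
def two(a,b):
    (o1,d1),(o2,d2)=ray('top',*a),ray('scene',*b)
    t=np.linalg.lstsq(np.c_[d1,-d2],o2-o1,rcond=None)[0]
    x,y=o1+d1*t[0],o2+d2*t[1]; return (x+y)/2,np.linalg.norm(x-y)
E
python3 - <<'E'
from h import *
np.set_printoptions(precision=2,suppress=True)
T=lambda x,y:((x+.5)/4-.5+210,(y+.5)/4-.5+110)
S=lambda x,y:((x+.5)/4-.5+225,(y+.5)/4-.5+160)
b1=onz('top',*T(287,487),122);b2=onz('top',*T(452,521),122);c=onz('top',*T(369,502),129)
print('balls',b1,b2,'mid',(b1+b2)/2,'len',np.linalg.norm(b1-b2),'hole',c)
print('axis yaw of bar',np.arctan2(*(b1-b2)[[1,0]]))
print('stereo',two(T(287,487),S(208,178)),two(T(452,521),S(243,236)))
C=[onz('top',*T(*q),140.5) for q in((237,70),(666,155),(636,345),(196,260))]
print('stand',C,np.mean(C,0)); print('y dir',np.arctan2(*(C[0]-C[1])[[1,0]]),np.arctan2(*(C[3]-C[2])[[1,0]]),'sizes',np.linalg.norm(C[0]-C[1]),np.linalg.norm(C[1]-C[2]))
s=sense();print(R.from_rotvec(s['ee_rot']).as_matrix())
for z,q in((33,(130,425)),(8,(562,581)),(15,(697,500))): print(onz('top',*T(*q),z))
d=np.load('top0.npz')['d'];m=camera_model('top')
A=np.array([[m['cx']]]);print(d[140:185:8,290:350:10])
E
```

```text
balls [ 506.5  -260.98  122.  ] [ 491.92 -335.13  122.  ] mid [ 499.21 -298.05  122.  ] len 75.56953663052589 hole [ 499.89 -297.41  129.  ]
axis yaw of bar 1.3765570707847623
stereo (array([ 505.56, -260.6 ,  123.29]), np.float64(1.9208963818027582)) (array([ 491.25, -334.71,  123.4 ]), np.float64(1.3820205135506072))
stand [array([ 692.49, -236.68,  140.5 ]), array([ 656.29, -429.86,  140.5 ]), array([ 570.08, -415.16,  140.5 ]), array([ 605.9 , -219.55,  140.5 ])] [ 631.19 -325.31  140.5 ]
y dir 1.3855176641673856 1.3896615673351187 sizes 196.54255959205685 87.45251876587042
[[-0.    0.29 -0.96]
 [ 0.   -0.96 -0.29]
 [-1.   -0.   -0.  ]]
[ 540.21 -183.48   33.  ]
[ 464.27 -403.26    8.  ]
[ 505.9  -471.76   15.  ]
[[815.38 816.88 816.72 814.87 816.32 817.06]
 [814.44 813.24 816.04 815.8  813.31 815.83]
 [813.93 814.65 815.52 814.15 815.37 816.2 ]
 [811.05 811.98 813.29 812.49 813.82 811.64]
 [812.   810.58 814.13 810.84 813.23 811.09]
 [809.55 808.64 808.38 810.46 807.36 811.32]]
```

```bash
cat >> h.py <<'E'
np.set_printoptions(precision=3,suppress=True)
def go(x,y,z,yaw):
    s=sense();M=R.from_rotvec(s['ee_rot']).as_matrix();d=M.T@(np.array([x,y,z])-s['eef_pos'])
    w=yaw-np.arctan2(M[1,1],M[0,1]); print('t',s['time_s'],'pos',s['eef_pos'],'yaw',np.arctan2(M[1,1],M[0,1]),'shift',d,'turn',-w,'F',s['contact_force'],'T',s['torque'],'w',s['width'])
E
python3 - <<'E'
from h import *
d=np.load('top0.npz')['d'];m=camera_model('top')
pts=[]
for v in range(290,375,6):
  for u in range(380,480,6):
    if d[v,u]>0:
      o,r=ray('top',u,v); pts.append(o+r*d[v,u])
pts=np.array(pts);i=pts[:,2].argsort()[-3:];print(pts[i])
go(499.5,-297.8,200,-0.19)
E
```

```text
[[ 321.04  -526.383   91.616]
 [ 320.654 -549.633   91.669]
 [ 343.573 -526.15    91.905]]
t 0.1 pos [ 173.67  -573.816  239.712] yaw -1.2769794685170883 shift [  40.029 -169.759 -391.799] turn -1.0869794685170884 F [ 0.077 -0.094 -0.054] T [-0.036 -0.013  0.017] w 0.998360354705025
```

{"op": "jog_arm", "data": {"motion": [[1, [2, -21.2, -49], 0], [1, [2, -21.2, -49], 0], [1, [2, -21.2, -49], 0], [1, [2, -21.2, -49], 0], [1, [2, -21.2, -49], 0], [1, [2, -21.2, -49], 0], [1, [2, -21.2, -49], 0], [1, [2, -21.2, -49], 0]]}}

```text
time_s: 1.1
eef_pos: [500.8, -297.0, 224.2]
ee_rot: [2.063, 0.306, -2.064]
contact_force: [-1.2, -0.8, -0.5]
width: 0.998
```

{"op": "jog_arm", "data": {"motion": [[1, [0, 0, 0], -0.155], [1, [0, 0, 0], -0.155], [1, [0, 0, 0], -0.155], [1, [0, 0, 0], -0.155], [1, [0, 0, 0], -0.155], [1, [0, 0, 0], -0.155], [1, [0, 0, 0], -0.155], [1, [0, 0, 0], 0]]}}

```text
time_s: 2.1
eef_pos: [499.6, -298.3, 224.1]
ee_rot: [1.35, 1.113, -1.35]
contact_force: [-0.6, -0.4, 0.3]
width: 1.003
```

Run:
```python
from h import *
go(499.5,-297.8,200,-0.19)
p,d=camera('top');cv2.imwrite('pics/t1.png',p);p,d=camera('scene');crop('s',p,180,60,240,200,3,'pics/s1.png')
print(sense()['qpos'])
```

```text
t 2.1 pos [ 499.616 -298.282  224.102] yaw -0.1929542079701713 shift [24.103 -0.186 -0.442] turn -0.002954207970171291 F [-0.646 -0.445  0.256] T [-0.04  -0.071  0.006] w 1.003123555078931
[-0.626  0.09   1.561  0.     1.491 -0.431]
```

View pics/t1.png

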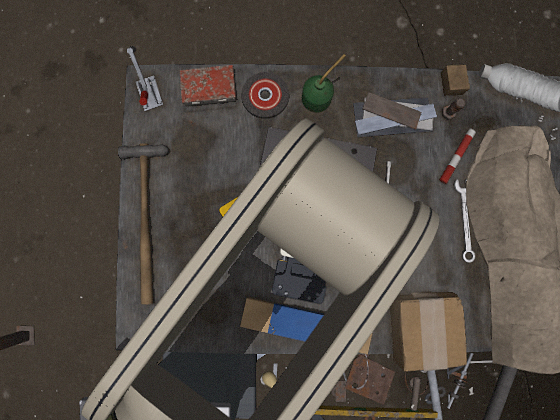

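View pics/s1.png

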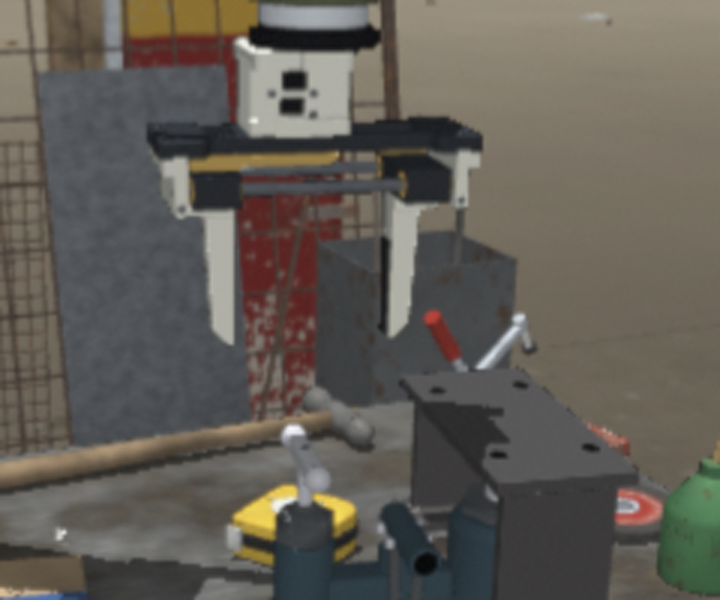

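Scene view: the jaws straddle the valve axis well above it and clear of the stand. I'll descend now.

{"op": "jog_arm", "data": {"motion": [[0.4, [14, 0, 0], 0], [0.2, [14, 0, 0], 0], [0.2, [14, 0, 0], 0], [0.2, [14, 0, 0], 0], [0.2, [14, 0, 0], 0], [0.2, [14, 0, 0], 0], [0.2, [10, 0, 0], 0], [0.2, [5, 0, 0], 0]]}}

```text
time_s: 3.2
eef_pos: [499.6, -298.3, 124.8]
ee_rot: [1.349, 1.113, -1.35]
contact_force: [0.7, 1.1, 0.2]
width: 0.601
```

Run:
```python
from h import *
go(499.5,-297.8,125,-0.19)
p,d=camera('scene');np.savez('s2.npz',p=p,d=d);crop('s',p,200,110,220,170,3.6,'pics/s2.png')
```

```text
t 3.2 pos [ 499.629 -298.285  124.794] yaw -0.1920188642684945 shift [-0.206 -0.219 -0.451] turn -0.0020188642684944857 F [0.701 1.099 0.222] T [-0.013 -0.064 -0.027] w 0.6008111952368819
```

View pics/s2.png

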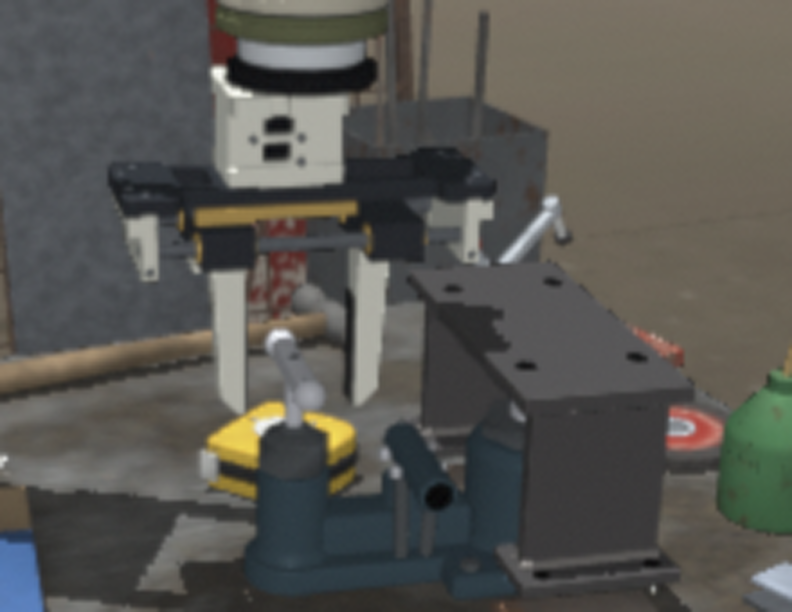

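Scene view: the T-bar sits between the jaws, and the stand plate at (550,330) is clear of the gripper. I'll close gently first.

{"op": "jog_arm", "data": {"motion": [[-0.4, [0, 0, 0], 0], [-0.7, [0, 0, 0], 0], [-1, [0, 0, 0], 0], [-1, [0, 0, 0], 0], [-1, [0, 0, 0], 0]], "squeeze": 8}}

```text
time_s: 3.88
eef_pos: [498.6, -298.2, 125.6]
ee_rot: [1.348, 1.115, -1.351]
contact_force: [-6.3, 1.9, 8.2]
width: 0.128
```

Run:
```python
from h import *
go(499.5,-297.8,125,-0.19)
```

```text
t 3.875 pos [ 498.601 -298.241  125.617] yaw -0.19205629537057947 shift [ 0.615  0.8   -0.605] turn -0.0020562953705794695 F [-6.343  1.923  8.16 ] T [ 0.266  0.826 -0.031] w 0.12816189878536502
```

{"op": "jog_arm", "data": {"motion": [[-1, [0, -1, 0], 0], [-1, [0, 0, 0], 0], [-1, [0, 0, 0], 0], [-1, [0, 0, 0], 0]], "squeeze": 40}}

```text
time_s: 4.38
eef_pos: [498.6, -298.3, 125.7]
ee_rot: [1.349, 1.113, -1.35]
contact_force: [-5.3, 0.6, 3.9]
width: 0.124
```

Run:
```python
from h import *
go(499.5,-297.8,125,-0.19)
```

```text
t 4.375 pos [ 498.62  -298.265  125.687] yaw -0.19203822964751113 shift [ 0.687  0.775 -0.624] turn -0.0020382296475111306 F [-5.281  0.629  3.944] T [ 0.147  0.807 -0.11 ] w 0.12411479612878894
```

{"op": "jog_arm", "data": {"motion": [[-1, [0, 0, 0], -0.05], [-1, [0, 0, 0], -0.05], [-1, [0, 0, 0], 0], [-1, [0, 0, 0], 0]]}}

```text
time_s: 4.88
eef_pos: [498.7, -298.2, 125.7]
ee_rot: [1.277, 1.165, -1.277]
contact_force: [-4.9, 1.0, 4.4]
width: 0.122
```

Run:
```python
from h import *
go(498.6,-298.2,125,-0.19)
```

```text
t 4.875 pos [ 498.655 -298.177  125.687] yaw -0.09224733900708482 shift [ 0.687 -0.052  0.028] turn 0.09775266099291519 F [-4.869  1.012  4.352] T [ 0.182  0.797 -0.303] w 0.12154994324253096
```

That was ambiguous (change of −0.19 N m). I'll feel the other side by the same amount.

{"op": "jog_arm", "data": {"motion": [[-1, [0, 0, 0], 0.05], [-1, [0, 0, 0], 0.05], [-1, [0, 0, 0], 0], [-1, [0, 0, 0], 0]]}}

```text
time_s: 5.38
eef_pos: [498.6, -298.2, 125.7]
ee_rot: [1.349, 1.113, -1.35]
contact_force: [-4.2, 1.7, 4.4]
width: 0.121
```

Run:
```python
from h import *
go(498.6,-298.2,125,-0.19)
```

```text
t 5.375 pos [ 498.646 -298.227  125.686] yaw -0.19187587615443522 shift [ 0.686 -0.05  -0.017] turn -0.0018758761544352132 F [-4.205  1.664  4.443] T [0.151 0.776 0.009] w 0.12104480616151575
```

{"op": "jog_arm", "data": {"motion": [[-1, [0, 0, 0], 0.05], [-1, [0, 0, 0], 0.05], [-1, [0, 0, 0], 0], [-1, [0, 0, 0], 0]]}}

```text
time_s: 5.88
eef_pos: [498.6, -298.2, 125.7]
ee_rot: [1.421, 1.057, -1.421]
contact_force: [-5.3, 1.0, 4.4]
width: 0.126
```

Run:
```python
from h import *
go(498.6,-298.2,125,-0.19)
```

```text
t 5.875 pos [ 498.628 -298.241  125.671] yaw -0.2919341687324544 shift [ 0.671 -0.038 -0.031] turn -0.10193416873245442 F [-5.333  1.025  4.43 ] T [ 0.182  0.837 -0.014] w 0.1256662469756379
```

{"op": "jog_arm", "data": {"motion": [[-1, [0, 0, 0], 0.06], [-1, [0, 0, 0], 0], [-1, [0, 0, 0], 0]]}}

```text
time_s: 6.25
eef_pos: [498.6, -298.2, 125.7]
ee_rot: [1.463, 1.022, -1.464]
contact_force: [-5.0, 0.4, 4.6]
width: 0.125
```

Run:
```python
from h import *
go(498.6,-298.2,125,-0.19)
p,d=camera('scene');np.savez('s3.npz',p=p,d=d)
a=np.load('s2.npz')['p'];crop('s',p,200,110,220,170,3.6,'pics/s3.png')
go(498.6,-298.2,125,-0.19)
```

```text
t 6.25 pos [ 498.624 -298.236  125.671] yaw -0.35192403828811536 shift [ 0.671 -0.035 -0.026] turn -0.16192403828811536 F [-4.964  0.435  4.562] T [0.125 0.863 0.02 ] w 0.1253282158951168
t 6.3 pos [ 498.628 -298.275  125.695] yaw -0.3519509977280044 shift [ 0.695 -0.052 -0.061] turn -0.16195099772800442 F [-4.751  1.261  4.999] T [0.226 0.843 0.053] w 0.12291642410570981
```

View pics/s3.png

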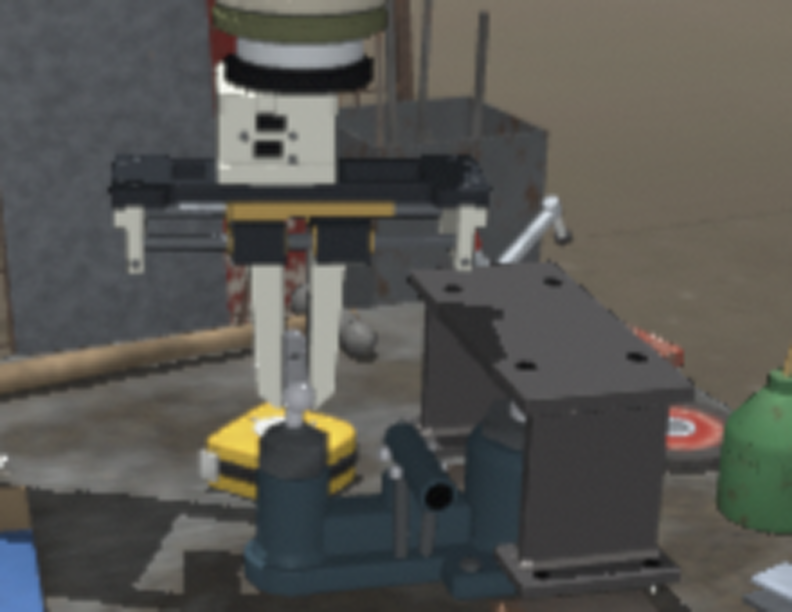

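The + turn is loose: at 0.16 rad the torque is only about 0.03 N m, where the seat would give 0.4 or more. In the picture the bar is firmly gripped at (300,390) and has turned with the jaws. Next is a stand-height tracker from the scene view, then 0.06 rad steps up to about 0.38.

```bash
cat >> h.py <<'E'
x0,y0,x1,y1=338,202,392,224
REF=cv2.cvtColor(np.load('s2.npz')['p'],cv2.COLOR_BGR2GRAY)
c=onz('scene',365,213,140.5)
MM=(proj('scene',c-[0,0,10])-proj('scene',c+[0,0,10]))/20
def drop(p):
    g=cv2.cvtColor(p,cv2.COLOR_BGR2GRAY);f=4
    T=cv2.resize(REF[y0:y1,x0:x1],None,fx=f,fy=f,interpolation=cv2.INTER_CUBIC)
    G=cv2.resize(g[y0-4:y1+24,x0-4:x1+4],None,fx=f,fy=f,interpolation=cv2.INTER_CUBIC)
    r=cv2.matchTemplate(G,T,cv2.TM_CCOEFF_NORMED);_,m,_,l=cv2.minMaxLoc(r)
    col=r[:,l[0]];i=l[1];o=0
    if 0<i<len(col)-1:o=(col[i-1]-col[i+1])/(2*(col[i-1]-2*col[i]+col[i+1]))
    return ((i+o)/f-4)/MM[1],m
def look(n=None):
    go(498.6,-298.2,125,-0.19);t=sense()['time_s'];p,d=camera('scene');print('t',t,'drop',drop(p))
    if n:cv2.imwrite(f'pics/{n}.png',p)
E
python3 - <<'E'
from h import *
print(MM,drop(np.load('s2.npz')['p']),drop(np.load('s3.npz')['p']))
E
```

```text
[-0.042  0.513] (np.float64(-0.005023769877558785), 0.9995114207267761) (np.float64(0.06403157399947602), 0.975360095500946)
```

{"op": "jog_arm", "data": {"motion": [[-1, [0, 0, 0], 0.06], [-1, [0, 0, 0], 0.06], [-1, [0, 0, 0], 0.06], [-1, [0, 0, 0], 0.04], [-1, [0, 0, 0], 0]]}}

```text
time_s: 6.92
eef_pos: [498.6, -298.3, 125.7]
ee_rot: [1.617, 0.882, -1.618]
contact_force: [-5.3, 1.1, 4.6]
width: 0.125
```

```bash
python3 -c "
from h import *
look()"
```

```text
t 6.925 pos [ 498.616 -298.257  125.68 ] yaw -0.5723874457492737 shift [ 0.68  -0.044 -0.039] turn -0.3823874457492737 F [-5.287  1.136  4.628] T [0.183 0.828 0.104] w 0.12542054113306078
t 6.925 drop (np.float64(-0.0056590019025909615), 0.9778634905815125)
```

{"op": "jog_arm", "data": {"motion": [[-1, [0, 0, 0], 0.03], [-1, [0, 0, 0], 0], [-1, [0, 0, 0], 0.03], [-1, [0, 0, 0], 0]]}}

```text
time_s: 7.48
eef_pos: [498.6, -298.3, 125.7]
ee_rot: [1.657, 0.841, -1.658]
contact_force: [-5.4, 1.7, 4.8]
width: 0.126
```

```bash
python3 -c "
from h import *
look()"
```

```text
t 7.475 pos [ 498.617 -298.289  125.678] yaw -0.6322467286325114 shift [ 0.678 -0.066 -0.062] turn -0.4422467286325114 F [-5.426  1.733  4.796] T [0.176 0.854 0.12 ] w 0.1258127536329912
t 7.475 drop (np.float64(-0.017046244604429647), 0.983356773853302)
```

{"op": "jog_arm", "data": {"motion": [[-1, [0, 0, 0], 0.02], [-1, [0, 0, 0], 0], [-1, [0, 0, 0], 0.02], [-1, [0, 0, 0], 0]]}}

```text
time_s: 8.02
eef_pos: [498.6, -298.3, 125.7]
ee_rot: [1.684, 0.813, -1.685]
contact_force: [-5.5, -0.1, 4.6]
width: 0.124
```

```bash
python3 -c "
from h import *
look()"
```

```text
t 8.025 pos [ 498.618 -298.265  125.684] yaw -0.6719829021264971 shift [ 0.684 -0.054 -0.04 ] turn -0.48198290212649714 F [-5.461 -0.132  4.569] T [0.165 0.854 0.13 ] w 0.12444865395803159
t 8.025 drop (np.float64(-0.012212997865322355), 0.9845476746559143)
```

{"op": "jog_arm", "data": {"motion": [[-1, [0, 0, 0], 0.02], [-1, [0, 0, 0], 0], [-1, [0, 0, 0], 0.02], [-1, [0, 0, 0], 0]]}}

```text
time_s: 8.57
eef_pos: [498.6, -298.3, 125.7]
ee_rot: [1.711, 0.784, -1.712]
contact_force: [-5.4, 0.1, 3.3]
width: 0.13
```

```bash
python3 -c "
from h import *
look()"
```

```text
t 8.575 pos [ 498.637 -298.29   125.706] yaw -0.7120251208487766 shift [ 0.706 -0.087 -0.044] turn -0.5220251208487765 F [-5.418  0.108  3.343] T [0.151 0.879 0.139] w 0.12954217846687763
t 8.575 drop (np.float64(0.02397245772301384), 0.9861224889755249)
```

{"op": "jog_arm", "data": {"motion": [[-1, [0, 0, 0], 0.02], [-1, [0, 0, 0], 0], [-1, [0, 0, 0], 0.02], [-1, [0, 0, 0], 0]]}}

```text
time_s: 9.12
eef_pos: [498.6, -298.3, 125.7]
ee_rot: [1.737, 0.754, -1.739]
contact_force: [-5.6, 1.0, 4.5]
width: 0.124
```

```bash
python3 -c "
from h import *
look()"
```

```text
t 9.125 pos [ 498.624 -298.274  125.664] yaw -0.7519185437842918 shift [ 0.664 -0.067 -0.038] turn -0.5619185437842917 F [-5.61   1.005  4.481] T [0.126 0.895 0.214] w 0.12352912194077219
t 9.125 drop (np.float64(0.44732416517386536), 0.9800203442573547)
```

{"op": "jog_arm", "data": {"motion": [[-1, [0, 0, 0], 0.02], [-1, [0, 0, 0], 0]]}}

```text
time_s: 9.43
eef_pos: [498.6, -298.3, 125.7]
ee_rot: [1.751, 0.739, -1.752]
contact_force: [-5.0, 0.9, 4.0]
width: 0.123
```

```bash
python3 -c "
from h import *
look()"
```

```text
t 9.425 pos [ 498.641 -298.301  125.687] yaw -0.7719811019428612 shift [ 0.687 -0.1   -0.044] turn -0.5819811019428611 F [-5.037  0.896  3.994] T [0.191 0.878 0.174] w 0.12333765858811206
t 9.425 drop (np.float64(1.8224002883466992), 0.9568576812744141)
```

{"op": "jog_arm", "data": {"motion": [[-1, [0, 0, 0], 0.02], [-1, [0, 0, 0], 0]]}}

```text
time_s: 9.72
eef_pos: [498.6, -298.3, 125.7]
ee_rot: [1.764, 0.724, -1.765]
contact_force: [-5.1, 0.4, 4.0]
width: 0.127
```

```bash
python3 -c "
from h import *
look()"
```

```text
t 9.725 pos [ 498.631 -298.314  125.704] yaw -0.7919474582151725 shift [ 0.704 -0.103 -0.058] turn -0.6019474582151725 F [-5.107  0.433  4.042] T [0.106 0.862 0.177] w 0.12682579490811485
t 9.725 drop (np.float64(4.019234306620375), 0.9107326865196228)
```

{"op": "jog_arm", "data": {"motion": [[-1, [0, 0, 0], 0], [-1, [0, 0, 0], 0]]}}

```text
time_s: 10.02
eef_pos: [498.6, -298.3, 125.7]
ee_rot: [1.764, 0.724, -1.765]
contact_force: [-5.9, 1.8, 3.4]
width: 0.124
```

```bash
python3 -c "
from h import *
look()"
```

```text
t 10.025 pos [ 498.648 -298.308  125.736] yaw -0.7916695897507992 shift [ 0.736 -0.11  -0.042] turn -0.6016695897507991 F [-5.891  1.813  3.375] T [0.148 0.9   0.179] w 0.12405829950839024
t 10.025 drop (np.float64(6.599813524694907), 0.8345926403999329)
```

{"op": "jog_arm", "data": {"motion": [[-1, [0, 0, 0], 0.005], [-1, [0, 0, 0], 0], [-1, [0, 0, 0], 0], [-1, [0, 0, 0], 0]]}}

```text
time_s: 10.58
eef_pos: [498.6, -298.3, 125.7]
ee_rot: [1.767, 0.721, -1.768]
contact_force: [-5.3, 1.3, 3.7]
width: 0.124
```

```bash
python3 -c "
from h import *
look()"
```

```text
t 10.575 pos [ 498.633 -298.309  125.701] yaw -0.7966711026087019 shift [ 0.701 -0.101 -0.053] turn -0.6066711026087019 F [-5.317  1.268  3.656] T [0.17  0.833 0.187] w 0.12356754733935688
t 10.575 drop (np.float64(11.747595377762352), 0.8076663017272949)
```

{"op": "jog_arm", "data": {"motion": [[-1, [0, 0, 0], 0], [-1, [0, 0, 0], 0], [-1, [0, 0, 0], 0], [-1, [0, 0, 0], 0], [-1, [0, 0, 0], 0]]}}

```text
time_s: 11.25
eef_pos: [498.6, -298.3, 125.7]
ee_rot: [1.767, 0.721, -1.768]
contact_force: [-4.8, 1.6, 4.4]
width: 0.124
```

```bash
python3 -c "
from h import *
look()"
```

```text
t 11.25 pos [ 498.613 -298.294  125.668] yaw -0.7966512342899216 shift [ 0.668 -0.076 -0.057] turn -0.6066512342899215 F [-4.761  1.623  4.358] T [0.135 0.872 0.203] w 0.12440375334425424
t 11.25 drop (np.float64(18.060974557346956), 0.8834894299507141)
```

{"op": "jog_arm", "data": {"motion": [[-1, [0, 0, 0], 0], [-1, [0, 0, 0], 0], [-1, [0, 0, 0], 0], [-1, [0, 0, 0], 0], [-1, [0, 0, 0], 0], [-1, [0, 0, 0], 0]]}}

```text
time_s: 12.05
eef_pos: [498.6, -298.3, 125.7]
ee_rot: [1.767, 0.721, -1.768]
contact_force: [-4.9, 1.1, 3.9]
width: 0.126
```

```bash
python3 -c "
from h import *
look()"
```

```text
t 12.05 pos [ 498.617 -298.339  125.71 ] yaw -0.7966791298430512 shift [ 0.71  -0.111 -0.085] turn -0.6066791298430512 F [-4.922  1.095  3.915] T [0.177 0.825 0.274] w 0.12640878897046806
t 12.05 drop (np.float64(22.971486328836217), 0.8591738343238831)
```

{"op": "jog_arm", "data": {"motion": [[-1, [0, 0, 0], 0], [-1, [0, 0, 0], 0], [-1, [0, 0, 0], 0]]}}

```text
time_s: 12.48
eef_pos: [498.6, -298.3, 125.7]
ee_rot: [1.767, 0.721, -1.768]
contact_force: [-6.3, -0.0, 3.2]
width: 0.123
```

```bash
python3 -c "
from h import *
look('rest')"
```

```text
t 12.475 pos [ 498.635 -298.286  125.694] yaw -0.7966927130717719 shift [ 0.694 -0.086 -0.036] turn -0.6066927130717719 F [-6.308 -0.011  3.25 ] T [0.107 0.926 0.251] w 0.12265063602522487
t 12.475 drop (np.float64(22.960677625908456), 0.8583540320396423)
```

View pics/rest.png

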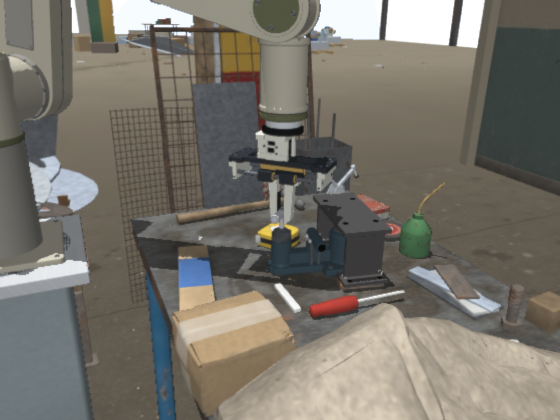

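The feet rest on the shims at (365,280), with the drop steady at 23 mm. Now I'll open wide.

{"op": "jog_arm", "data": {"motion": [[-1, [0, 0, 0], 0.08], [-1, [0, 0, 0], 0.08], [-1, [0, 0, 0], 0.08], [-1, [0, 0, 0], 0.08], [-1, [0, 0, 0], 0.08], [-1, [0, 0, 0], 0.05], [-1, [0, 0, 0], 0], [-1, [0, 0, 0], 0]]}}

```text
time_s: 13.52
eef_pos: [498.7, -298.2, 125.7]
ee_rot: [2.046, 0.335, -2.047]
contact_force: [-5.9, 1.2, 4.3]
width: 0.125
```

{"op": "jog_arm", "data": {"motion": [[-1, [0, 0, 0], 0], [-1, [0, 0, 0], 0], [-1, [0, 0, 0], 0], [-1, [0, 0, 0], 0], [-1, [0, 0, 0], 0], [-1, [0, 0, 0], 0], [-1, [0, 0, 0], 0], [-1, [0, 0, 0], 0]]}}

```text
time_s: 14.52
eef_pos: [498.6, -298.3, 125.7]
ee_rot: [2.046, 0.335, -2.047]
contact_force: [-5.7, 2.3, 4.0]
width: 0.126
```

Run:
```python
from h import *
go(498.6,-298.2,125,-0.19);t=sense()['time_s'];p,d=camera('scene');print('t',t,'drop',drop(p))
crop('s',p,220,150,180,140,4.4,'pics/open.png')
```

```text
t 14.525 pos [ 498.619 -298.251  125.683] yaw -1.2468980771525513 shift [ 0.683 -0.054  0.002] turn -1.0568980771525514 F [-5.687  2.295  4.019] T [0.223 0.872 0.048] w 0.1256795192698755
t 14.525 drop (np.float64(22.752561302038), 0.8640995621681213)
```

View pics/open.png

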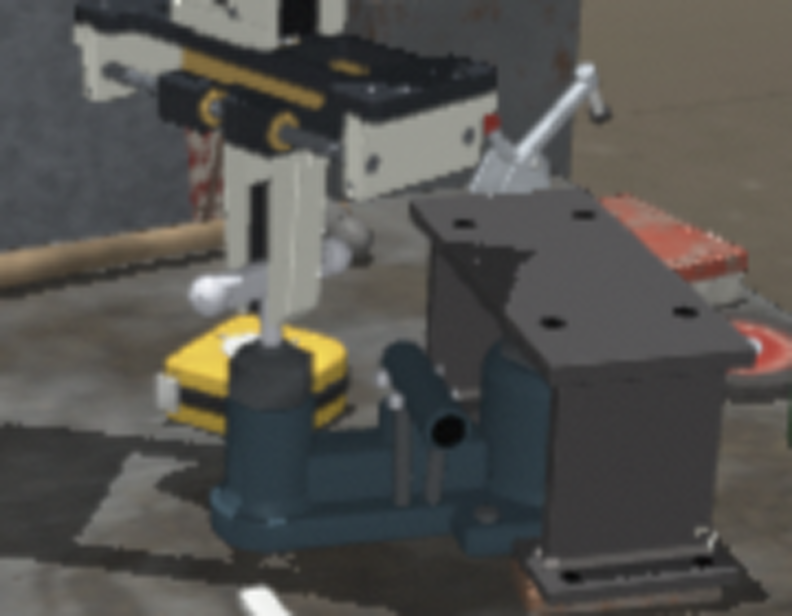

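The bar has turned with the jaws: the near ball is at (210,295) and the stand sits on the shim. I'll wait so the ram drops fully, and check the bar angle.

{"op": "jog_arm", "data": {"motion": [[-1, [0, 0, 0], 0], [-1, [0, 0, 0], 0], [-1, [0, 0, 0], 0], [-1, [0, 0, 0], 0], [-1, [0, 0, 0], 0], [-1, [0, 0, 0], 0], [-1, [0, 0, 0], 0], [-1, [0, 0, 0], 0]]}}

```text
time_s: 15.58
eef_pos: [498.6, -298.2, 125.7]
ee_rot: [2.046, 0.335, -2.047]
contact_force: [-5.1, 1.0, 4.7]
width: 0.125
```

{"op": "jog_arm", "data": {"motion": [[-1, [0, 0, 0], 0], [-1, [0, 0, 0], 0], [-1, [0, 0, 0], 0], [-1, [0, 0, 0], 0], [-1, [0, 0, 0], 0], [-1, [0, 0, 0], 0], [-1, [0, 0, 0], 0], [-1, [0, 0, 0], 0]]}}

```text
time_s: 16.58
eef_pos: [498.6, -298.2, 125.7]
ee_rot: [2.046, 0.335, -2.047]
contact_force: [-5.6, 1.0, 4.3]
width: 0.124
```

{"op": "jog_arm", "data": {"motion": [[-1, [0, 0, 0], 0], [-1, [0, 0, 0], 0], [-1, [0, 0, 0], 0], [-1, [0, 0, 0], 0], [-1, [0, 0, 0], 0], [-1, [0, 0, 0], 0], [-1, [0, 0, 0], 0], [-1, [0, 0, 0], 0]]}}

```text
time_s: 17.58
eef_pos: [498.6, -298.2, 125.7]
ee_rot: [2.046, 0.335, -2.047]
contact_force: [-5.2, 0.7, 5.4]
width: 0.128
```

Run:
```python
from h import *
a=onz('scene',220+209/4.4,150+295/4.4,122)[:2];v=a-[498.6,-298.2];print(a,np.linalg.norm(v),'bar yaw',np.arctan2(v[1],v[0]))
go(498.6,-298.2,125,-0.19);t=sense()['time_s'];p,d=camera('scene');print('t',t,'drop',drop(p))
crop('s',p,220,150,180,140,4.4,'pics/open2.png')
```

```text
[ 464.226 -312.308] 37.15669420688025 bar yaw -2.7521302772290865
t 17.575 pos [ 498.639 -298.243  125.69 ] yaw -1.2468528363390923 shift [ 0.69  -0.053  0.023] turn -1.0568528363390923 F [-5.241  0.722  5.418] T [0.227 0.896 0.08 ] w 0.12781837683390526
t 17.575 drop (np.float64(22.764767794235183), 0.8644593358039856)
```

View pics/open2.png

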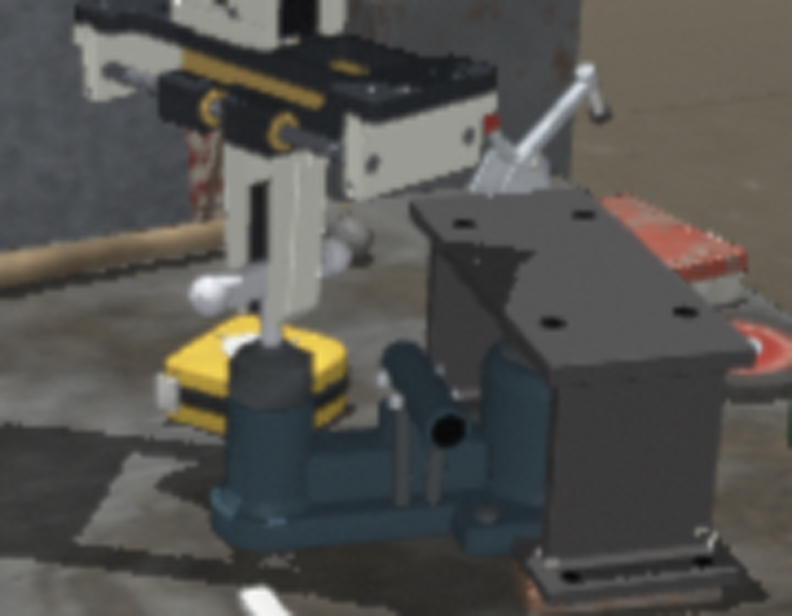

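{"op": "jog_arm", "data": {"motion": [[-1, [0, 0, 0], 0.06], [-1, [0, 0, 0], 0], [-1, [0, 0, 0], 0], [-1, [0, 0, 0], 0], [-1, [0, 0, 0], 0], [-1, [0, 0, 0], 0], [-1, [0, 0, 0], 0], [-1, [0, 0, 0], 0]]}}

```text
time_s: 18.62
eef_pos: [498.7, -298.2, 125.7]
ee_rot: [2.08, 0.276, -2.081]
contact_force: [-4.9, 0.9, 3.9]
width: 0.125
```

{"op": "jog_arm", "data": {"motion": [[-1, [0, 0, 0], 0], [-1, [0, 0, 0], 0], [-1, [0, 0, 0], 0], [-1, [0, 0, 0], 0], [-1, [0, 0, 0], 0], [-1, [0, 0, 0], 0], [-1, [0, 0, 0], 0], [-1, [0, 0, 0], 0]]}}

```text
time_s: 19.62
eef_pos: [498.6, -298.3, 125.7]
ee_rot: [2.08, 0.276, -2.081]
contact_force: [-5.4, 1.0, 3.8]
width: 0.126
```

{"op": "jog_arm", "data": {"motion": [[-1, [0, 0, 0], -0.12], [-1, [0, 0, 0], -0.14], [-1, [0, 0, 0], -0.14], [-1, [0, 0, 0], -0.14], [-1, [0, 0, 0], -0.14], [-1, [0, 0, 0], -0.14], [-1, [0, 0, 0], -0.14], [-1, [0, 0, 0], 0]]}}

```text
time_s: 20.62
eef_pos: [498.6, -298.3, 125.7]
ee_rot: [1.458, 1.026, -1.459]
contact_force: [-5.1, 0.8, 4.6]
width: 0.124
```

```bash
python3 -c "
from h import *
look()"
```

```text
t 20.625 pos [ 498.624 -298.255  125.692] yaw -0.34481953742128746 shift [ 0.692 -0.041 -0.043] turn -0.15481953742128746 F [-5.087  0.763  4.589] T [0.16  0.784 0.114] w 0.12384579268137841
t 20.625 drop (np.float64(22.930463444293537), 0.8658939599990845)
```

{"op": "jog_arm", "data": {"motion": [[-1, [0, 0, 0], -0.05], [-1, [0, 0, 0], -0.05], [-1, [0, 0, 0], -0.055], [-1, [0, 0, 0], 0], [-1, [0, 0, 0], 0]]}}

```text
time_s: 21.3
eef_pos: [498.7, -298.2, 125.7]
ee_rot: [1.349, 1.113, -1.35]
contact_force: [-4.9, 0.6, 4.6]
width: 0.126
```

```bash
python3 -c "
from h import *
look()"
```

```text
t 21.3 pos [ 498.651 -298.235  125.694] yaw -0.19194292162124593 shift [ 0.694 -0.056 -0.024] turn -0.00194292162124593 F [-4.903  0.574  4.609] T [ 0.123  0.895 -0.03 ] w 0.12553369851079882
t 21.3 drop (np.float64(22.81491162551329), 0.8791086673736572)
```

{"op": "jog_arm", "data": {"motion": [[-1, [0, 0, 0], -0.04], [-1, [0, 0, 0], 0], [-1, [0, 0, 0], 0]]}}

```text
time_s: 21.72
eef_pos: [498.7, -298.2, 125.7]
ee_rot: [1.32, 1.134, -1.321]
contact_force: [-5.3, 0.7, 3.9]
width: 0.126
```

Run:
```python
from h import *
look()
p,d=camera('top');go(498.6,-298.2,125,-0.19)
```

```text
t 21.725 pos [ 498.665 -298.208  125.697] yaw -0.1520743026902024 shift [ 0.697 -0.065  0.002] turn 0.03792569730979761 F [-5.298  0.73   3.935] T [ 0.179  0.755 -0.141] w 0.12583892371101896
t 21.725 drop (np.float64(22.74277863591439), 0.8786426782608032)
t 21.825 pos [ 498.641 -298.205  125.678] yaw -0.15204791678695337 shift [ 0.678 -0.041  0.002] turn 0.03795208321304663 F [-5.739  1.684  4.883] T [ 0.141  0.792 -0.154] w 0.1257888023637793
```

That 0.04 rad added 0.115 N m, so the valve is on its seat and shut. I'll relax, open and lift.

{"op": "jog_arm", "data": {"motion": [[-1, [0, 0, 0], 0.03], [-1, [0, 0, 0], 0], [-0.4, [0, 0, 0], 0], [0.1, [0, 0, 0], 0], [0.3, [0, 0, 0], 0], [0.3, [0, 0, 0], 0], [0.3, [0, 0, 0], 0], [0.3, [0, 0, 0], 0]]}}

```text
time_s: 22.82
eef_pos: [498.9, -298.2, 125.6]
ee_rot: [1.342, 1.118, -1.342]
contact_force: [-0.3, -0.4, -0.9]
width: 0.644
```

{"op": "jog_arm", "data": {"motion": [[0.3, [-8, 0, 0], 0], [0.3, [-14, 0, 0], 0], [0.3, [-16, 0, 0], 0], [0.3, [-16, 0, 0], 0], [0.3, [-16, 0, 0], 0], [0.3, [-16, 0, 0], 0], [0.3, [-16, 0, 0], 0], [0.3, [-12, 0, 0], 0]]}}

```text
time_s: 23.82
eef_pos: [499.1, -298.4, 241.0]
ee_rot: [1.342, 1.117, -1.342]
contact_force: [0.3, -0.4, -0.9]
width: 0.65
```

{"op": "jog_arm", "data": {"motion": [[0.3, [0, -30, 15], 0], [0.3, [0, -40, 20], 0], [0.3, [0, -40, 20], 0], [0.3, [0, -30, 15], 0], [0.3, [0, 0, 0], 0], [0.3, [0, 0, 0], 0]]}}

```text
time_s: 24.58
eef_pos: [349.0, -341.7, 239.9]
ee_rot: [1.343, 1.117, -1.342]
contact_force: [0.6, 0.1, 1.1]
width: 0.65
```

Run:
```python
from h import *
look()
p,d=camera('top');cv2.imwrite('pics/tend.png',p);crop('t',p,210,110,200,160,4,'pics/tendz.png')
p,d=camera('scene');print(drop(p));crop('s',p,225,160,200,150,4,'pics/send.png')
```

```text
t 24.575 pos [ 348.993 -341.725  239.923] yaw -0.1824198815644442 shift [115.013 139.159 -69.935] turn 0.0075801184355558104 F [0.598 0.14  1.064] T [-0.031 -0.103 -0.018] w 0.6499189575664348
t 24.575 drop (np.float64(22.760444313064077), 0.8616651296615601)
(np.float64(22.765578214609473), 0.8633672595024109)
```

View pics/tendz.png

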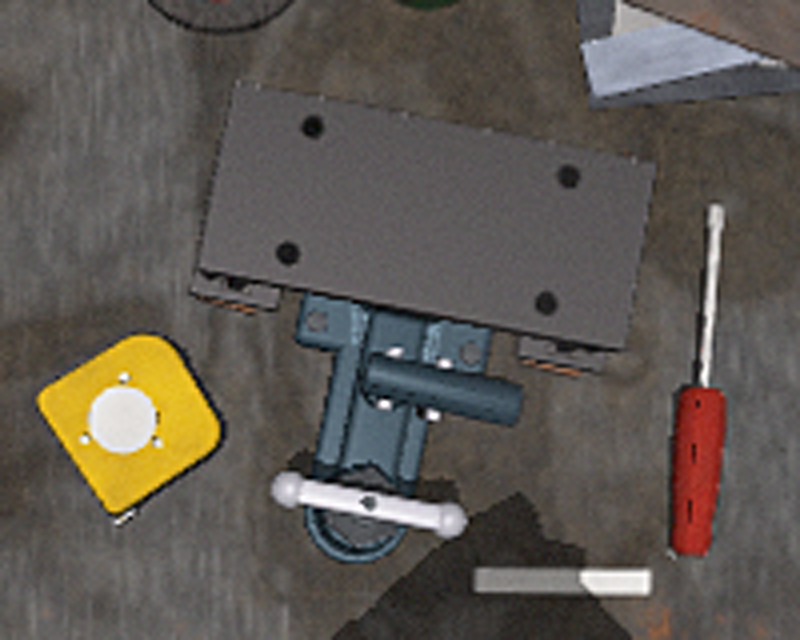

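View pics/send.png

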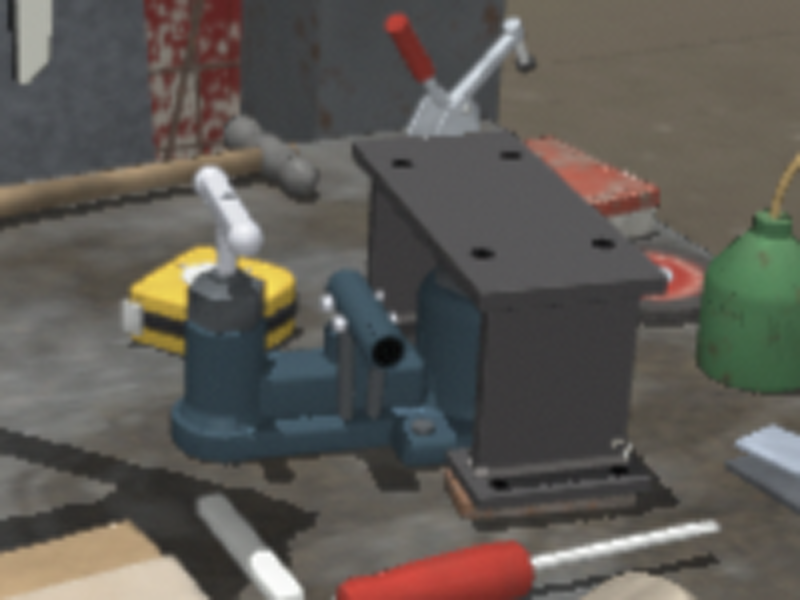

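The T-bar is back where it started (balls at (287,488) and (452,520)). Both feet lie on the shims, and the tape, soapstone and screwdriver haven't moved. Handing in.

```bash
python3 -c "
from cell import *
print(hand_in())"
```

```text
the job is handed in; nothing more can be done
None
```

The stand is resting on both shims, the valve is shut again, and I handed the job in at about 25 s. The one thing I could not confirm by eye is that the ram has dropped clear, because it stays hidden under the plate in both camera views.

- **Feeling the valve:** I gripped the T-bar and tried 0.1 rad each way. Anticlockwise (from above) climbed about 0.2–0.3 N m and sprang back, so that is the seat. Clockwise stayed light, so the valve is left-hand threaded. The seat saw no more than about 0.3 N m.
- **Lowering:** The ram began to creep at about 0.56 rad. I held the valve at 0.60–0.61 rad, and the stand came down at about 9 mm/s. It stopped steady at about 23 mm down.
- **Dropping the ram:** I then opened to about 1.06–1.12 rad for about 6 s. One camera check put the bar itself at about 0.99 rad when 1.06 was commanded, still past the 0.9 rad needed.
- **Shutting:** I turned the valve back until the torque rose at about 2.8 N m per rad, which means it was on the seat. Then I relaxed it slightly, let go and backed away.

In the last pictures the T-bar is back at its starting angle and the tape measure, screwdriver and soapstone have not moved. The robot is touching nothing.

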